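# Zero the rotating stage of a digital microscope

### The arm

A 7-joint arm with a two-finger parallel gripper is mounted at the origin on the work surface. World frame = base frame: x ahead of the robot, y to its left, z up, the work surface at z = 0. Lengths are in m, angles in rad, forces in N, time in s.
With the tool pointing down it reaches from about 0.4 to 0.875 m from the base axis. Payload 6.5 kg.
Tool frame: the origin (TCP) lies where the fingers leave the gripper's body, on its centre line; the fingertips stand 64 mm ahead of it and the grasp point (between the pads) lies 45 mm ahead of it (arm.tip_reach is the distance from the TCP to the fingertips, in m); z points along the fingers, y is the direction in which the jaws open and shut (so a half turn about z gives the same grasp; the last joint's range is limited). The gripper opens to 88 mm and grips with 3 to 60 N. Pads are 18 mm wide; open, the fingers measure 123 mm over their backs; the gripper's body (75 mm by 187 mm) begins 45 mm behind the grasp point.
Start: joints at [-1.34, 0.536, -0.004, 1.538, 0.003, 1.067, -0.071], TCP at [0.19, 0.622, 0.303] pointing down, gripper open.
Joint ranges: [-2.7, 2.7], [-0.37, 2.16], [-1.27, 1.26], [0.24, 2.4], [-1.31, 4.45], [0.19, 1.91], [-2.76, 2.76]. Speed limits (rad/s): [2.39, 2.39, 3.14, 3.14, 3.14, 3.14, 3.14].

### API

Orientations are given as a 3x3 rotation matrix whose columns are the frame's x, y, z axes.
In Python, from cell import arm gives the robot as it stands.
- The arm moves only by the shell command python3 -m creep 'ROWS' [FORCE]. ROWS is JSON, a list of rows, each a list of 5 numbers: the shift along the world's x, y, z in cm, then the turn about the world's z in rad, then the closure in counts, from 0 (fully open) to 255 (shut). In form: [[tx, ty, tz, roll, gripper], ...]. A call has 1 to 5 rows; each row is the pose to reach, as a shift and turn from the pose measured when the call began; what a row does not reach only later rows make up. A row lasts 1/8 s, in which the tool goes at most 62.5 mm and 10.7 degrees, less where a joint would pass 70% of its speed; a pose out of reach is approached as far as the arm can. A call with a gripper value outside its range is refused whole. The fingers move at their own pace and stop on an object; FORCE is the grip in N (left out, the last holds). Time passes only in rows, so rows that repeat a pose let the fingers close. It gives the time, the measured TCP pose, the force and the opening at its end, in the units of the state.
- arm.observe(): the state, without advancing time (a new reading comes with each control period).
- arm.snapshot(name): name is "side" or "top"; returns a dict with "frame" (420x560x3 uint8, blue, green, red), "fovy" (degrees; the focal length in pixels is half the picture's height over the tangent of half this angle, whatever the lens; pixels are square), "cx", "cy" (the principal point, pixels), "eye" and "orientation" of the camera in the world. Camera axes: x right, y down, z forward; pixel columns grow to the right and rows downward; lengths in m; the calibration is good to about 2 mm. A picture is of the moment at which its call begins. There is no depth.
- arm.sign_off(): hands the job in, once; it reports no verdict.
Trained networks look in a picture, given as the dict that the camera call returned (one of the last four; its "shot" number tells which), for a name from the list of things; names that differ only in an ending like _2 or _b are one class to them, and where a whole thing is asked for, a point or a joint stands for the part that bears it (a point fixed in the world has none). Each returns a list of dicts, best first, with "score" (0 to 1); they miss things now and then, are a little off and sometimes report something else, mostly with a low value. They report only what shows in the picture. A call takes as long as a camera call. They do not tell look-alikes from the thing itself.
- arm.look_for(picture, thing): "bbox" ([left, top, right, bottom] in pixels, round what is visible of it).
The state is a dict: "t": time; "joint_pos": joint angles; "joint_vel": joint speeds; "joint_efforts": joint torques, N m; "tcp_pos": TCP position; "ee_rot": TCP orientation; "contact_force": force on the tool from outside, world axes, zero at the start; "torque": the same for the moment, N m; "opening": finger opening in m.
Only numpy, scipy, OpenCV 4.12 (cv2) and the standard library are available. Lean on these libraries where they do the work, as an engineer would, in place of code of your own. Each camera call takes 0.05 s, during which the arm holds its last target.

### The job

Zero the rotating stage of the digital microscope: with a fingertip against its lobed rim, push the black disc round, either way, until the index line on the disc lines up with the long zero line on the small scale plate fixed beside it, then take the hand away. Only push with the fingers and grasp nothing; the specimen dish stays lying in the middle of the disc. Do not bump the microscope above it, and leave the jars and the slide box where they are.

Things in the scene. Friction and masses are not known exactly. Their poses are not given: they have to be found in the camera images.
- stand: Fixed cream base plate, its top 20 mm above the table. Origin: on the disc's turning axis, at table height. In its own axes the plate spans x -115 to 170 mm, y -117 to 117 mm; the column stands at x = 140 mm, the scale plate at the -y side. Stand place varies, yaw by up to 0.5 rad; at yaw 0 its bare -x side faces the robot.
- stage: Black rotating stage: level disc of radius 73 mm with 8 rim lobes every 45 degrees (upright cylinders 20 mm wide, centred 74 mm from the axis; notches between them 37 mm wide). Underside 26 mm, top 46 mm above the table. Origin: on the axis, at the underside; x points along the index line. Turns endlessly both ways about the vertical with about 0.1 N m friction (1.2 N at the rim); stays where left.
- index (a point): Outer end of the white index line on top of the disc, 84 mm from the axis, 46 mm above the table. The line (40 mm long, 4 mm wide) runs straight out from the axis and ends on the crest of one lobe, so lobes lie at 0, 45, 90 ... degrees from it. The faint 6 mm graduations every 15 degrees are not the index.
- zero (a point): Inner end of the zero line, 87 mm from the axis, 46 mm above the table, straight out on the stand's -y side. It is the one long line (21 mm long, 4 mm wide) in the middle of the fixed scale plate, a dark block level with the disc's top, 87 to 110 mm from the axis, 20 degrees to either side; three short lines flank it on each side, 5 degrees apart.
- scope: Microscope fixed on the stand, not to be bumped: column of radius 10 mm, 310 mm high, at the stand's x = 140 mm; carriage with focus knobs (92 mm wide along y, 210 to 260 mm high); 14 mm wide arm to the upright camera tube, radius 17 mm (21 mm at its holder), over the disc's centre, 150 to 292 mm above the table. Origin: as stand.
- dish: Clear round dish, 60 mm across, 13 mm high, with a beetle in it, lying loose in the middle of the disc and turning with it; 30 g. Origin: centre of its underside, 46 mm above the table.
- jar_small: Bystander: specimen jar with red lid, 62 mm across, 85 mm high. Origin: centre of its underside.
- jar_big: Bystander: specimen jar with red lid, 76 mm across, 125 mm high. Origin: centre of its underside.
- slide_box: Bystander: wooden slide box 90 x 85 x 35 mm. Origin: centre of its underside.
Not all that is in view belongs to the job. Of the things like the dish, leave any that is blue; of the rest the larger one is meant.

How it is judged:
By the outcome, as a careful person would: the job done as asked, in the order asked, and still so for the second after the job is handed in, with the robot touching nothing.
It also fails if it takes over 59 s, if anything falls off the work surface, if the arm or the gripper's body presses on something with over 40 N, if the wrist force passes 120 N, or if a joint passes its speed limit or range.

## Working session

There is one attempt and no reset: what is moved stays moved. The work goes in short steps, Python scripts to look and compute and a shell command to move; the robot and the scene stay as the last step left them, time stands still between calls to the robot, and variables do not carry over. Pictures are saved under pics/ and viewed, and the job is handed in when it is done.

```bash
mkdir -p pics; ls
python3 - <<'E'
from cell import arm
import cv2
for n in("side","top"):
    s=arm.snapshot(n); cv2.imwrite(f"pics/{n}0.png",s["frame"]); print(n,s["fovy"],s["cx"],s["cy"],s["eye"],s["orientation"])
    for k in("stand","stage","index","zero","dish","scope","jar_small","jar_big","slide_box"):
        print(k,[(d["bbox"],round(d["score"],2)) for d in arm.look_for(s,k)[:3]])
o=arm.observe();print(o)
E
```

```text
pics
side 54.467218691690945 278.67853088983657 213.28090909813713 [ 0.17670864 -0.92983626  0.66457231] [[ 0.93500703 -0.17789707  0.30678086]
 [-0.35451066 -0.49124699  0.79561208]
 [ 0.00916811 -0.85265997 -0.5223858 ]]
stand [([254.3, 182.0, 312.0, 216.3], 0.63), ([241.4, 114.2, 344.6, 232.4], 0.57), ([277.8, 269.1, 313.7, 336.7], 0.38)]
stage [([263.3, 185.4, 308.4, 216.2], 0.84)]
index [([258.7, 184.8, 313.5, 213.8], 0.72)]
zero [([241.1, 117.5, 341.9, 230.8], 0.84), ([255.9, 184.3, 312.8, 215.5], 0.34)]
dish [([272.7, 191.9, 298.5, 202.4], 0.75), ([197.4, 198.7, 212.4, 209.1], 0.61), ([300.9, 253.6, 325.5, 271.8], 0.58)]
scope [([278.2, 116.3, 340.5, 212.7], 0.63)]
jar_small []
jar_big [([278.2, 269.0, 316.2, 336.3], 0.96)]
slide_box [([250.2, 156.9, 276.0, 174.2], 0.89), ([260.9, 185.8, 309.4, 214.1], 0.59), ([278.0, 272.3, 316.4, 339.9], 0.56)]
top 45.57291033797346 282.4979922608084 218.6296663835414 [0.33106225 0.02165338 1.15200877] [[ 0.00230192 -0.98781865  0.15559249]
 [-0.99994318 -0.00389333 -0.00992408]
 [ 0.01040896 -0.1555608  -0.98777148]]
stand [([180.4, 80.8, 3
[... 704 characters left out ...]
oint_vel': array([-2.35710934e-04,  3.13874499e-04,  5.98121050e-04,  7.55005495e-04,
       -1.66583456e-03, -1.37566429e-03,  6.73670095e-05]), 'joint_efforts': array([ 2.39626388e-04, -5.70899427e+01,  9.90071967e-01, -2.51930845e+01,
       -5.62946498e-02,  1.07363876e-02,  4.17999740e-05]), 'tcp_pos': array([0.19008026, 0.62155981, 0.30270662]), 'ee_rot': array([[-9.56302556e-01,  2.92378898e-01,  3.50323536e-05],
       [ 2.92378897e-01,  9.56302556e-01, -3.33106637e-05],
       [-4.32408644e-05, -2.16123519e-05, -9.99999999e-01]]), 'contact_force': array([ 0.0192966 , -0.41424414, -0.62421967]), 'torque': array([-0.01460549,  0.00733974,  0.01860953]), 'opening': 0.08775817544997626}
```

Run:
```python
import cv2
a=cv2.imread("pics/top0.png");cv2.imwrite("pics/top0c.png",cv2.resize(a[70:270,150:400],None,fx=3,fy=3,interpolation=cv2.INTER_CUBIC)[:600,:800])
b=cv2.imread("pics/side0.png");cv2.imwrite("pics/side0c.png",cv2.resize(b[100:250,180:380],None,fx=4,fy=4,interpolation=cv2.INTER_CUBIC))
```

```text
(no output)
```

View pics/top0.png

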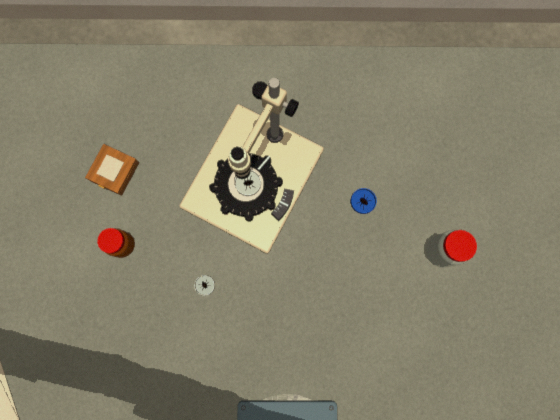

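View pics/top0c.png

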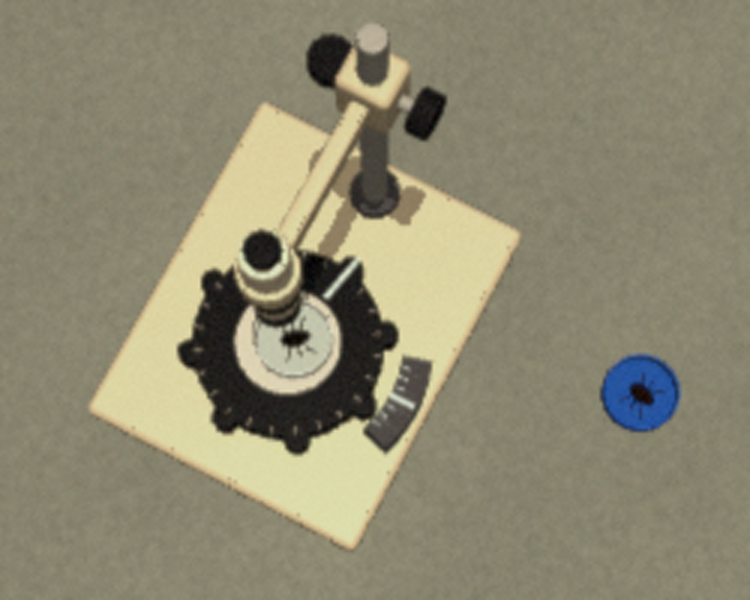

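View pics/side0c.png

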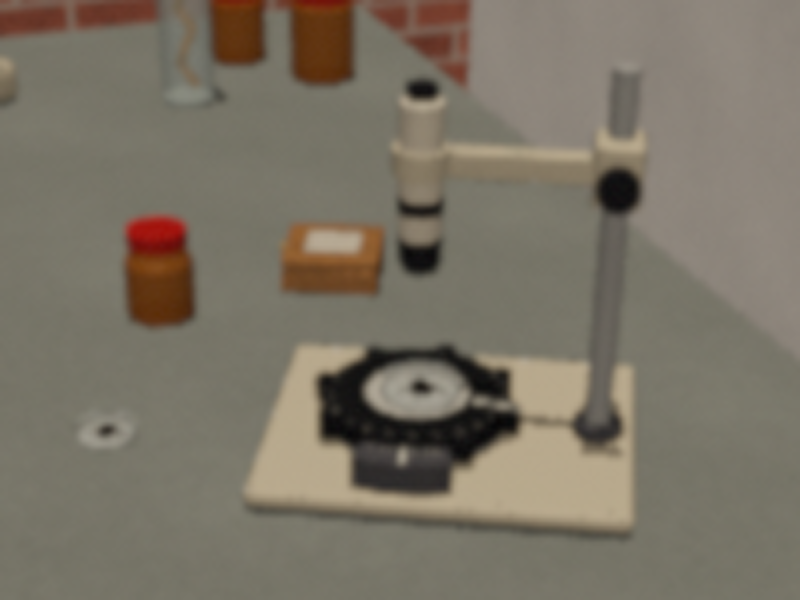

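View pics/side0.png

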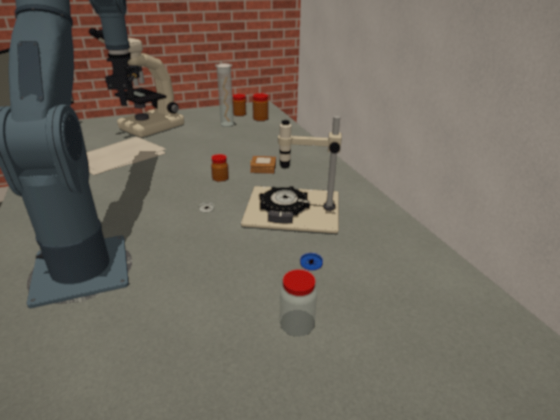

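Top view: three dish-like things. The clear one on the disc is at (247,183), a small clear one is at (204,285), and a blue one is at (364,201). The one meant is on the disc, being the larger of the two that aren't blue. The enlarged crop confirms it. The index line runs from (258,169) to (270,157), and the zero line is at about (286,202).

```bash
cat > h.py <<'E'
import numpy as np,cv2
def cam(s):
    f=s["frame"].shape[0]/2/np.tan(np.radians(s["fovy"])/2)
    return f,s["cx"],s["cy"],np.array(s["eye"]),np.array(s["orientation"])
def ray(s,uv,z):
    f,cx,cy,e,R=cam(s); d=R@np.array([(uv[0]-cx)/f,(uv[1]-cy)/f,1]); return e+d*(z-e[2])/d[2]
def proj(s,p):
    f,cx,cy,e,R=cam(s); c=(np.asarray(p)-e)@R; return np.array([cx+f*c[...,0]/c[...,2],cy+f*c[...,1]/c[...,2]]).T
def stand(ctr,yaw,l):
    l=np.atleast_2d(l);c,s_=np.cos(yaw),np.sin(yaw)
    return np.c_[ctr[0]+c*l[:,0]-s_*l[:,1],ctr[1]+s_*l[:,0]+c*l[:,1],l[:,2]]
E
python3 - <<'E'
from cell import arm
from h import *
from scipy.optimize import least_squares
s=arm.snapshot("top")
un=lambda p:((p[0]+.5)/3-.5+150,(p[1]+.5)/3-.5+70)
pc=np.array([un(p) for p in [(265,102),(520,235),(352,548),(90,408)]])
L=np.array([[.170,.117,.02],[.170,-.117,.02],[-.115,-.117,.02],[-.115,.117,.02]])
r=least_squares(lambda x:(proj(s,stand(x[:2],x[2],L))-pc).ravel(),[.5,.05,-.4])
print(r.x,r.fun)
c=r.x[:2];yaw=r.x[2]
for n,p in dict(idx_in=(325,298),idx_out=(360,262),zero_in=(402,395),zero_out=(413,403)).items():
    w=ray(s,un(p),.046);d=w[:2]-c;print(n,w,np.hypot(*d),np.degrees(np.arctan2(d[1],d[0])))
print("zero ang",np.degrees(yaw)-90)
for n,p,z in [("jars",(111,241),.085),("jarb",(460,246),.125),("box",(112,169),.035)]: print(n,ray(s,p,z))
# overlay
im=cv2.resize(s["frame"],None,fx=1,fy=1)
big=cv2.resize(im[70:270,150:400],None,fx=3,fy=3,interpolation=cv2.INTER_CUBIC)
def dot(P,col):
    for q in proj(s,P): cv2.circle(big,(int((q[0]-150+.5)*3),int((q[1]-70+.5)*3)),2,col,-1)
dot(stand(c,yaw,L),(0,0,255))
w=ray(s,un((360,262)),.046);a=np.arctan2(w[1]-c[1],w[0]-c[0])
A=a+np.arange(8)*np.pi/4
dot(np.c_[c[0]+.084*np.cos(A),c[1]+.084*np.sin(A),A*0+.046],(0,255,0))
dot(stand(c,yaw,[[0,-.087,.046],[0,-.108,.046]]),(255,0,255))
cv2.imwrite("pics/ov.png",big[:600,:800])
E
```

```text
[ 0.5843503   0.09384088 -0.48684726] [-0.41595971 -1.53272742  1.99584137 -0.94429018  0.4341985   1.7152567
 -1.97801408  0.47856575]
idx_in [0.61931976 0.06652111 0.046     ] 0.044376034826969 -37.998601341476224
idx_out [0.64763334 0.04017191 0.046     ] 0.08297650728263756 -40.30055039957098
zero_in [0.54472404 0.00799998 0.046     ] 0.09454575697571917 -114.77920378429768
zero_out [ 5.38651194e-01 -2.64091621e-04  4.60000000e-02] 0.10461430744562317 -115.90206464968209
zero ang -117.89429311567844
jars [0.4492722  0.37751343 0.085     ]
jarb [ 0.43693545 -0.35620022  0.125     ]
box [0.62051026 0.4011023  0.035     ]
```

View pics/ov.png

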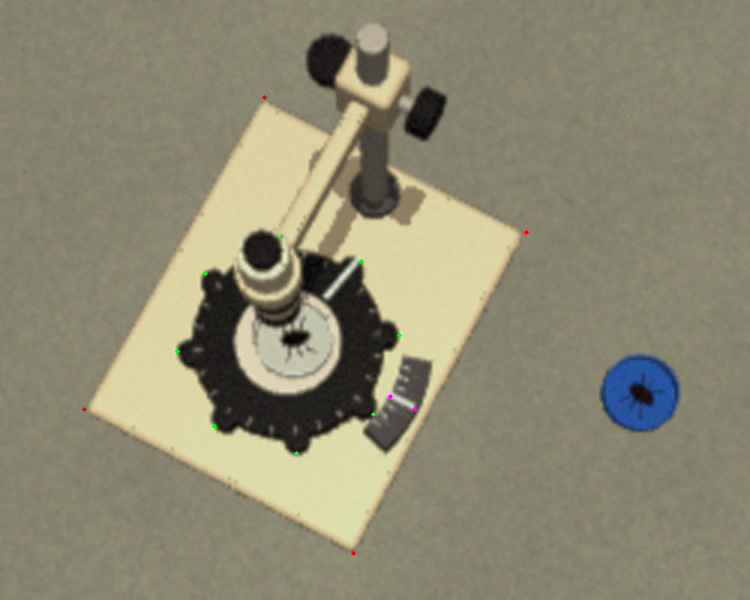

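Run:
```python
from cell import arm
from h import *
s=arm.snapshot("top")
big=cv2.resize(s["frame"][140:230,200:310],None,fx=7,fy=6.6667 and 7,interpolation=cv2.INTER_CUBIC)[:600]
cv2.imwrite("pics/z1.png",big)
```

```text
(no output)
```

View pics/z1.png

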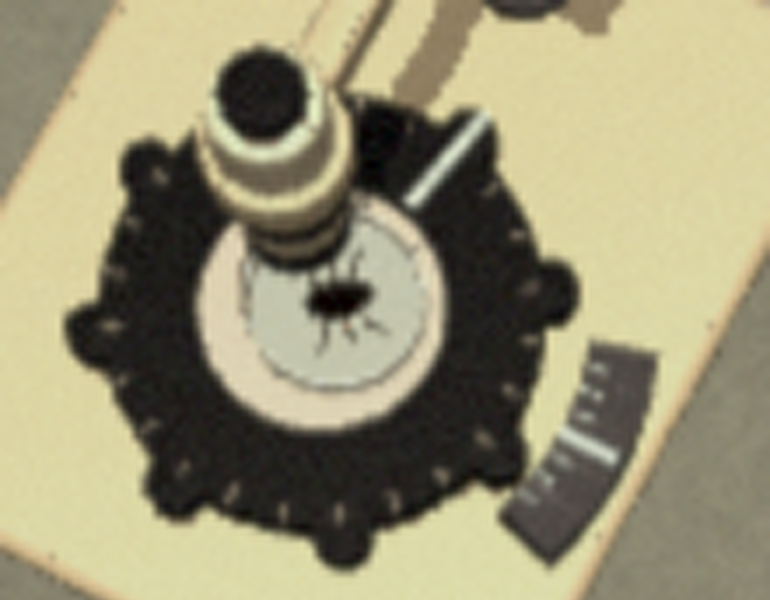

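```bash
cat > fit.py <<'E'
from h import *
from scipy.optimize import least_squares
def fit(s,zin,zout,iin,iout,prior=None,w=1):
    def f(x):
        P=[[x[0]+r*np.cos(a),x[1]+r*np.sin(a),.046] for r,a in((.087,x[2]),(.108,x[2]),(.044,x[3]),(.084,x[3]))]
        e=(proj(s,np.array(P))-np.array([zin,zout,iin,iout])).ravel()
        return e if prior is None else np.r_[e,(x[:2]-prior)/.002*w]
    r=least_squares(f,[.585,.094,-2.05,-.7 if prior is None else -2]);return r.x,np.round(r.fun,2)
E
python3 - <<'E'
from cell import arm
from fit import *
s=arm.snapshot("top")
un=lambda p:((p[0]+.5)/7-.5+200,(p[1]+.5)/7-.5+140)
x,e=fit(s,un((565,436)),un((615,460)),un((410,204)),un((485,114)));print(x,np.degrees(x[2:]),e)
# lobes crest
pts=[(138,143),(70,325),(150,508),(345,560),(510,490),(573,290)]
c=x[:2]
for p in pts:
    w=ray(s,un(p),.046);d=w[:2]-c;print(np.hypot(*d),np.degrees(np.arctan2(d[1],d[0]))-np.degrees(x[3]))
# inner rose circle / dish
for p in [(197,310),(447,300),(325,432)]:
    w=ray(s,un(p),.046);print(np.hypot(*(w[:2]-c)))
for r0,a in((138,207.5),):
    print(c+r0/1000*np.array([np.cos(np.radians(a)),np.sin(np.radians(a))]))
E
```

```text
[ 0.58496921  0.09387654 -2.0544111  -0.67011845] [-117.70908518  -38.39495886] [-0.55 -0.45  0.56  0.42 -0.15  0.23  0.15 -0.2 ]
0.08216194252156031 86.3734924151984
0.08182817962686952 132.38993149485026
0.08525386628517102 178.6102802104677
0.08251460533672735 -135.9981547620772
0.08475931899072946 -95.8940410550964
0.0809853667005943 -46.89821733148936
0.0407792483641002
0.04007726558950669
0.04051672545111098
[0.46256171 0.03015523]
```

```bash
python3 -m creep '[[2.1,-5.4,-0.7,-0.15,0],[4.2,-10.8,-1.4,-0.3,0],[6.3,-16.2,-2.1,-0.45,0],[8.4,-21.6,-2.8,-0.6,0],[10.5,-27,-3.5,-0.75,0]]'
```

```text
t: 1.78
tcp_pos: [0.2957, 0.3499, 0.2678]
ee_rot: [[-0.496, 0.868, 0.001], [0.868, 0.496, 0.001], [0.0, 0.001, -1.0]]
contact_force: [0.6, -0.0, 0.1]
opening: 0.0878
```

```bash
python3 -m creep '[[2.2,-5.4,-0.8,0,0],[4.4,-10.8,-1.6,-0.01,0],[6.6,-16.2,-2.4,-0.02,0],[8.8,-21.6,-3.2,-0.03,0],[11,-27,-4,-0.03,0]]' && python3 -m creep '[[2,-3,-1,0,0],[4,-5,-3,0,0],[5.6,-5,-5,0,0],[5.6,-5,-6,0,0],[5.6,-5,-6,0,0]]'
```

```text
t: 2.4
tcp_pos: [0.4065, 0.0784, 0.228]
ee_rot: [[-0.47, 0.883, 0.002], [0.883, 0.47, 0.002], [0.0, 0.002, -1.0]]
contact_force: [0.4, 0.8, 0.4]
opening: 0.0882
t: 3.02
tcp_pos: [0.4614, 0.0286, 0.1676]
ee_rot: [[-0.471, 0.882, -0.0], [0.882, 0.471, 0.001], [0.001, 0.001, -1.0]]
contact_force: [-0.6, -1.0, 0.1]
opening: 0.0881
```

```bash
cat > snap.py <<'E'
import sys
from cell import arm
from h import *
for n,(a,b,c,d),k in (("top",(130,240,180,320),5),("side",(170,230,240,330),8)):
    s=arm.snapshot(n);cv2.imwrite(f"pics/{n}{sys.argv[1]}.png",cv2.resize(s["frame"][a:b,c:d],None,fx=k,fy=k,interpolation=cv2.INTER_CUBIC))
o=arm.observe()
c=np.array([.585,.0938]);y=o["ee_rot"][:,1];t=o["tcp_pos"]
for sg in(1,-1):
    f=t[:2]+sg*y[:2]*(o["opening"]/2+.00875);d=f-c;print("finger",f,np.hypot(*d),np.degrees(np.arctan2(d[1],d[0]))%360)
d=t[:2]-c;print("tcp",t,np.hypot(*d),np.degrees(np.arctan2(d[1],d[0]))%360,"yang",np.degrees(np.arctan2(y[1],y[0])), "F",o["contact_force"])
E
python3 snap.py a
```

```text
finger [0.50859573 0.05358611] 0.08634100508547132 207.75919307509872
finger [0.41543414 0.00387583] 0.19193472209460025 207.93790158773828
tcp [0.46201493 0.02873097 0.16844877] 0.13913771875273578 207.88245346724588 yang 28.084025364746736 F [-0.52615822  0.75384037  0.2475712 ]
```

View pics/topa.png

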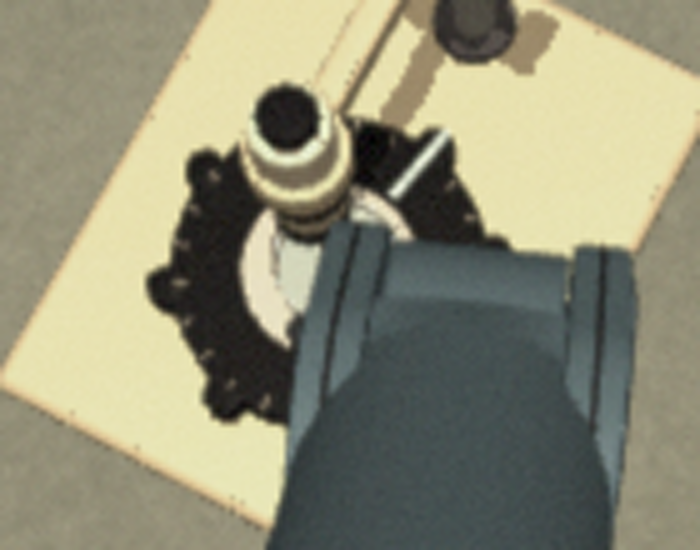

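View pics/sidea.png

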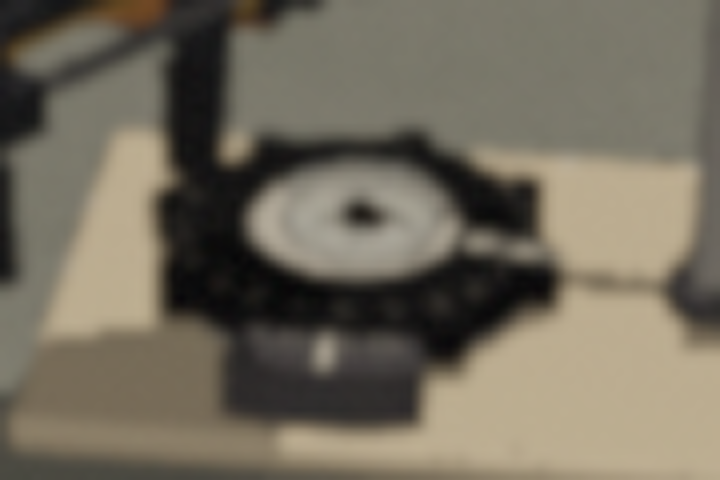

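Run:
```python
from cell import arm
from h import *
s=arm.snapshot("top")
for p in [(252,175),(296,179),(306,180),(241,200)]:
    print(p,[np.round(ray(s,p,z),3).tolist() for z in(.25,.35,.45,.55)])
s=arm.snapshot("side");cv2.imwrite("pics/sb.png",cv2.resize(s["frame"][30:250,0:360],None,fx=2.2,fy=2.2))
```

```text
(252, 175) [[0.555, 0.069, 0.25], [0.53, 0.064, 0.35], [0.505, 0.059, 0.45], [0.48, 0.053, 0.55]]
(296, 179) [[0.547, -0.012, 0.25], [0.523, -0.008, 0.35], [0.499, -0.005, 0.45], [0.475, -0.001, 0.55]]
(306, 180) [[0.546, -0.031, 0.25], [0.522, -0.025, 0.35], [0.498, -0.019, 0.45], [0.474, -0.013, 0.55]]
(241, 200) [[0.507, 0.089, 0.25], [0.488, 0.081, 0.35], [0.468, 0.074, 0.45], [0.449, 0.067, 0.55]]
```

View pics/sb.png

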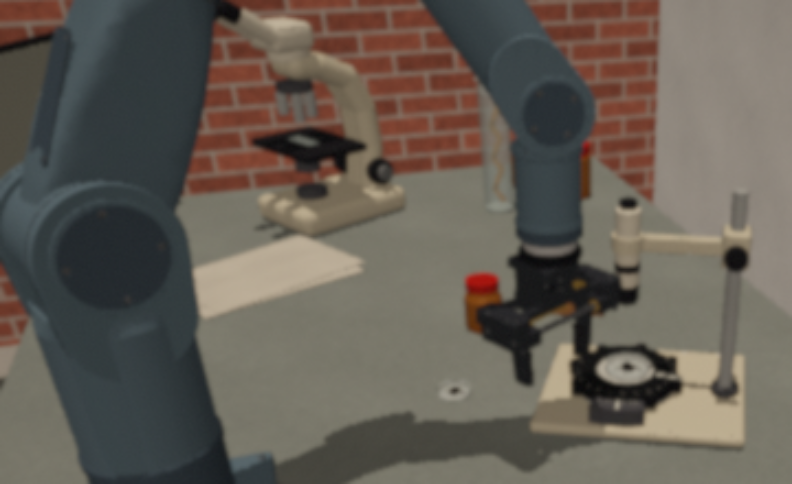

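```bash
python3 -m creep '[[0,0,-2.5,0,0],[0,0,-5,0,0],[0,0,-6.5,0,0],[0,0,-7.3,0,0],[0,0,-7.3,0,0]]'; python3 snap.py c
```

```text
t: 3.85
tcp_pos: [0.4624, 0.0287, 0.0957]
ee_rot: [[-0.471, 0.882, 0.003], [0.882, 0.471, 0.002], [0.001, 0.003, -1.0]]
contact_force: [-0.1, -0.5, 0.0]
opening: 0.0883
finger [0.50914126 0.05348292] 0.0859070182964426 207.98956054949858
finger [0.41635812 0.00398902] 0.1910656910144874 208.03773134037397
tcp [0.46274969 0.02873597 0.09619982] 0.13848634418329547 208.02279048610825 yang 28.077083365015763 F [0.01682752 0.07731358 0.72014715]
```

View pics/sidec.png

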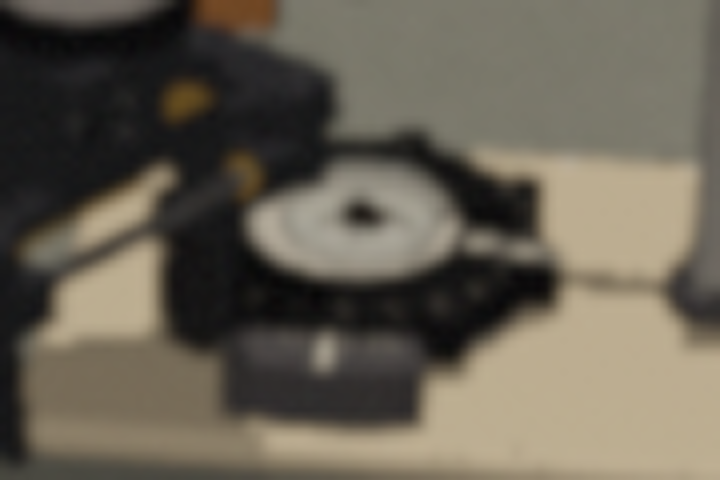

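```bash
cat > rows.py <<'E'
import sys
from cell import arm
from h import *
R=.1383;c=np.array([.585,.0938]);o=arm.observe();t=o["tcp_pos"];y=o["ee_rot"][:,1]
ya=np.degrees(np.arctan2(y[1],y[0]))
for a in map(float,sys.argv[1:]):
    p=c+R*np.array([np.cos(np.radians(a)),np.sin(np.radians(a))]);d=(p-t[:2])*100
    dr=(a-180-ya+90)%180-90
    print(a,"[%.2f,%.2f,%.2f,%.3f,0]"%(d[0],d[1],(.0955-t[2])*100,np.radians(dr)))
E
python3 rows.py 205 202 199 196 193
```

```text
205.0 [-0.31,0.66,-0.07,-0.054,0]
202.0 [-0.60,1.33,-0.07,-0.106,0]
199.0 [-0.85,2.00,-0.07,-0.158,0]
196.0 [-1.07,2.69,-0.07,-0.211,0]
193.0 [-1.25,3.40,-0.07,-0.263,0]
```

```bash
python3 -m creep '[[-0.3,0.66,0,-0.054,0],[-0.6,1.33,0,-0.106,0],[-0.85,2.0,0,-0.158,0],[-1.07,2.7,0,-0.21,0],[-1.25,3.4,0,-0.263,0]]'; python3 snap.py d; python3 rows.py 190 187 184 181 178
```

```text
t: 4.58
tcp_pos: [0.4505, 0.0627, 0.0969]
ee_rot: [[-0.223, 0.975, 0.005], [0.975, 0.223, 0.001], [0.0, 0.005, -1.0]]
contact_force: [0.1, -1.0, 0.2]
opening: 0.0883
finger [0.50166022 0.07526456] 0.08537611969965538 192.53895547812587
finger [0.39898543 0.05147478] 0.1907690877992861 192.81867101579732
tcp [0.45032282 0.06336967 0.09670527] 0.13807225232295908 192.73219114373597 yang 13.04525707529334 F [-0.40520704  0.54290805 -0.12401826]
190.0 [-0.15,0.64,-0.12,-0.053,0]
187.0 [-0.26,1.36,-0.12,-0.106,0]
184.0 [-0.33,2.08,-0.12,-0.158,0]
181.0 [-0.36,2.80,-0.12,-0.210,0]
178.0 [-0.35,3.53,-0.12,-0.263,0]
```

View pics/topd.png

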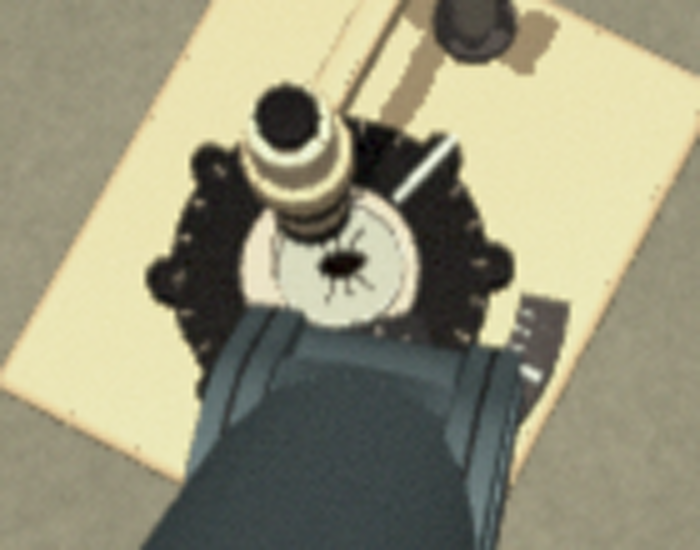

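The index end moved from (447,135) to (455,143) in the crop, so the disc is turning clockwise with the finger. I'll carry on.

```bash
python3 -m creep '[[-0.15,0.64,-0.1,-0.053,0],[-0.26,1.36,-0.1,-0.106,0],[-0.33,2.08,-0.1,-0.158,0],[-0.36,2.8,-0.1,-0.21,0],[-0.35,3.53,-0.1,-0.263,0]]'; python3 snap.py e; python3 rows.py 175 172 169 166 163
```

```text
t: 5.3
tcp_pos: [0.4467, 0.0984, 0.0961]
ee_rot: [[0.036, 0.999, 0.005], [0.999, -0.036, 0.0], [0.0, 0.005, -1.0]]
contact_force: [-1.1, -1.5, 1.6]
opening: 0.0887
finger [0.49960249 0.09737624] 0.08547236216754266 177.6019908182404
finger [0.39392965 0.10092858] 0.19120327813687485 177.86336167688063
tcp [0.44676607 0.09915241 0.09600373] 0.13833751285478524 177.78261743715376 yang -1.925350850269117 F [-1.15188712  0.06528104  0.30888648]
175.0 [0.05,0.67,-0.05,-0.054,0]
172.0 [0.13,1.39,-0.05,-0.106,0]
169.0 [0.25,2.10,-0.05,-0.158,0]
166.0 [0.40,2.81,-0.05,-0.211,0]
163.0 [0.60,3.51,-0.05,-0.263,0]
```

View pics/tope.png

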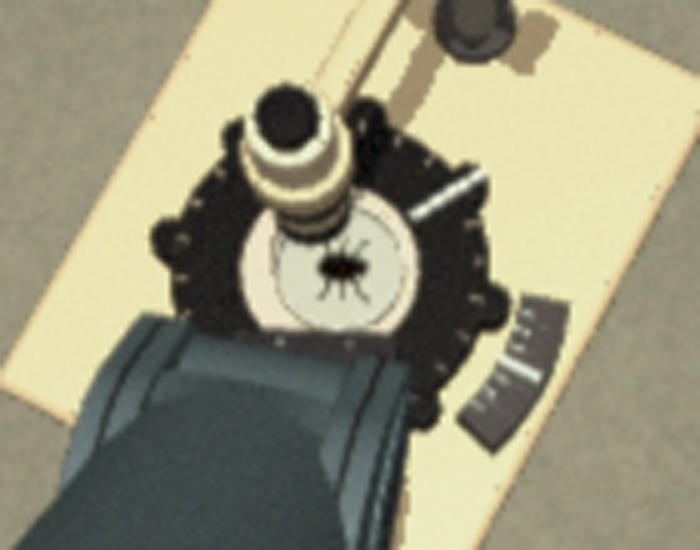

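```bash
python3 -m creep '[[0.05,0.67,-0.05,-0.054,0],[0.13,1.39,-0.05,-0.106,0],[0.25,2.1,-0.05,-0.158,0],[0.4,2.81,-0.05,-0.211,0],[0.6,3.51,-0.05,-0.263,0]]'; python3 rows.py 160 157 154 151 148
```

```text
t: 6.02
tcp_pos: [0.4524, 0.134, 0.0957]
ee_rot: [[0.292, 0.956, 0.004], [0.956, -0.292, -0.0], [0.001, 0.004, -1.0]]
contact_force: [-3.0, -0.0, 2.3]
opening: 0.0878
160.0 [0.27,0.71,-0.02,-0.053,0]
157.0 [0.53,1.38,-0.02,-0.105,0]
154.0 [0.83,2.04,-0.02,-0.157,0]
151.0 [1.17,2.69,-0.02,-0.210,0]
148.0 [1.53,3.31,-0.02,-0.262,0]
```

```bash
python3 -m creep '[[0.27,0.71,0,-0.053,0],[0.53,1.38,0,-0.105,0],[0.83,2.04,0,-0.157,0],[1.17,2.69,0,-0.21,0],[1.53,3.31,0,-0.262,0]]'; python3 snap.py f; python3 rows.py 145.5 143 140.5 138 136
```

```text
t: 6.65
tcp_pos: [0.467, 0.1673, 0.0958]
ee_rot: [[0.529, 0.848, 0.002], [0.848, -0.529, -0.001], [0.0, 0.002, -1.0]]
contact_force: [-3.4, -0.3, 2.8]
opening: 0.0873
finger [0.51245883 0.13995577] 0.08598009623751059 147.5326257741335
finger [0.422636   0.19576089] 0.1917240027763894 147.87211568714827
tcp [0.46754741 0.16785833 0.09577301] 0.1388515285040241 147.76700621776737 yang -31.85185363540264 F [-2.50854651  2.07759551  1.3596662 ]
145.5 [0.35,0.43,-0.03,-0.046,0]
143.0 [0.70,0.92,-0.03,-0.090,0]
140.5 [1.07,1.39,-0.03,-0.133,0]
138.0 [1.47,1.85,-0.03,-0.177,0]
136.0 [1.80,2.20,-0.03,-0.212,0]
```

View pics/topf.png

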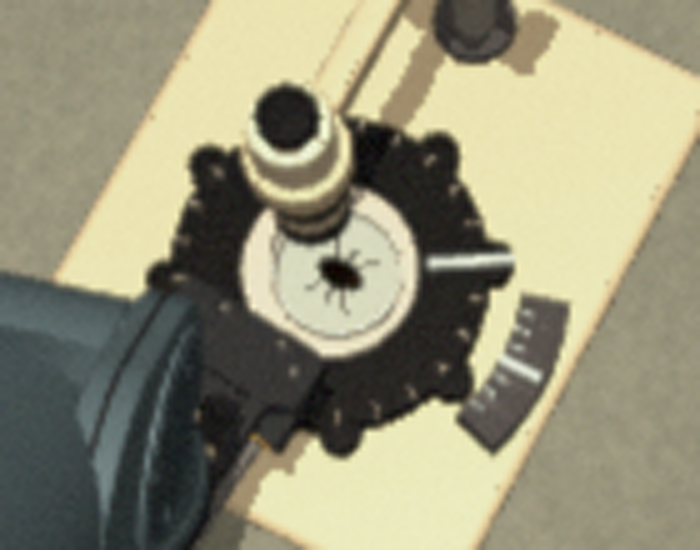

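```bash
python3 -m creep '[[0.35,0.43,0,-0.046,0],[0.7,0.92,0,-0.09,0],[1.07,1.39,0,-0.133,0],[1.47,1.85,0,-0.177,0],[1.8,2.2,0,-0.212,0]]'
cat > z.py <<'E'
import sys
from cell import arm
from h import *
s=arm.snapshot("top")
cv2.imwrite(f"pics/z{sys.argv[1]}.png",cv2.resize(s["frame"][160:230,240:305],None,fx=8,fy=8,interpolation=cv2.INTER_CUBIC))
E
python3 z.py g; python3 rows.py 134 132 130 128 126
```

```text
t: 7.38
tcp_pos: [0.4849, 0.1903, 0.0957]
ee_rot: [[0.694, 0.72, 0.001], [0.72, -0.694, -0.0], [0.0, 0.001, -1.0]]
contact_force: [-3.7, 3.6, 1.9]
opening: 0.088
134.0 [0.34,0.24,-0.02,-0.034,0]
132.0 [0.70,0.57,-0.02,-0.069,0]
130.0 [1.06,0.89,-0.02,-0.104,0]
128.0 [1.44,1.19,-0.02,-0.139,0]
126.0 [1.82,1.48,-0.02,-0.174,0]
```

View pics/zg.png

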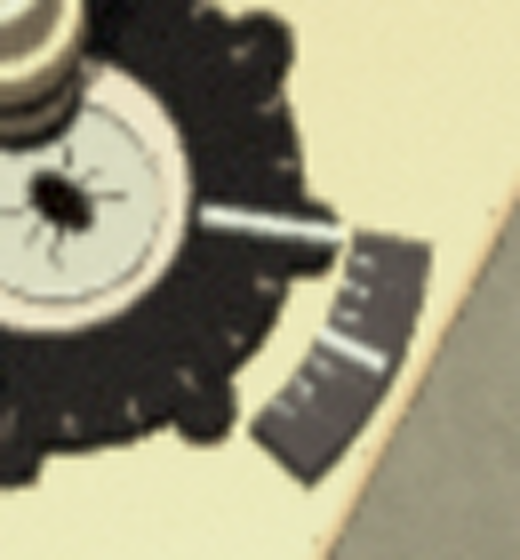

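```bash
cat > m.py <<'E'
import sys
from cell import arm
from fit import *
v=list(map(float,sys.argv[1:]));s=arm.snapshot("top")
un=lambda p:((p[0]+.5)/8-.5+240,(p[1]+.5)/8-.5+160)
P=[un(v[i:i+2]) for i in(0,2,4,6)]
x,e=fit(s,*P,prior=np.array([.585,.0938]));print(x[:2],np.degrees(x[2:]),"remaining",np.degrees(x[3]-x[2]),e)
W=[ray(s,p,.046)[:2] for p in P]
d=lambda a,b:np.degrees(np.arctan2(*(b-a)[::-1]))
print("line dirs",d(W[0],W[1]),d(W[2],W[3]))
E
python3 m.py 322 334 382 364 205 213 345 236
```

```text
[0.58550724 0.09392813] [-117.71469437  -98.38789336] remaining 19.3268010139095 [-0.1  -0.14  0.65  0.41 -0.23  0.14 -0.25 -0.13  0.25  0.06]
line dirs -116.74003973253471 -99.27039379163142
```

```bash
python3 -m creep '[[0.45,0.34,0,-0.045,0],[0.9,0.75,0,-0.088,0],[1.35,1.12,0,-0.131,0],[1.82,1.48,0,-0.174,0],[1.82,1.48,0,-0.174,0]]';python3 rows.py 124 123 122 121 120 119 118 117 116
```

```text
t: 8.1
tcp_pos: [0.5036, 0.2066, 0.0957]
ee_rot: [[0.806, 0.591, 0.002], [0.591, -0.806, 0.001], [0.002, 0.001, -1.0]]
contact_force: [-3.5, 5.5, 1.5]
opening: 0.0881
124.0 [0.40,0.19,-0.02,-0.039,0]
123.0 [0.60,0.32,-0.02,-0.057,0]
122.0 [0.81,0.45,-0.02,-0.074,0]
121.0 [1.01,0.58,-0.02,-0.092,0]
120.0 [1.22,0.70,-0.02,-0.109,0]
119.0 [1.43,0.82,-0.02,-0.127,0]
118.0 [1.64,0.93,-0.02,-0.144,0]
117.0 [1.86,1.04,-0.02,-0.162,0]
116.0 [2.07,1.15,-0.02,-0.179,0]
```

```bash
python3 z.py h
```

```text
(no output)
```

View pics/zh.png

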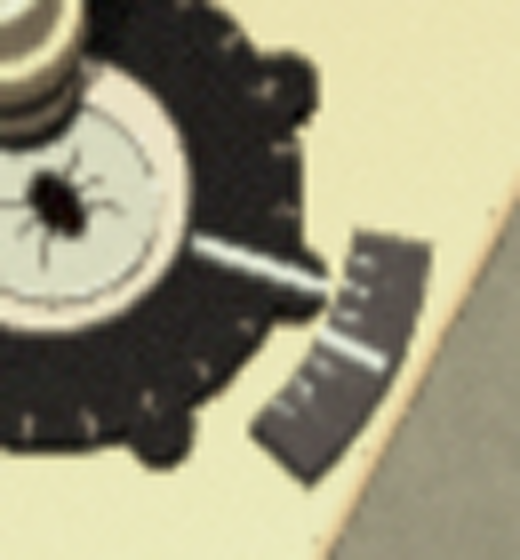

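```bash
python3 m.py 322 334 382 364 196 241 330 292
```

```text
[0.58545827 0.0940697 ] [-117.6500478  -109.56576302] remaining 8.084284783599923 [-0.14 -0.15  0.61  0.39 -0.12  0.26 -0.2  -0.23  0.23  0.13]
line dirs -116.74003973253471 -110.96652867008723
```

```bash
python3 -m creep '[[0.4,0.2,0,-0.038,0],[0.8,0.45,0,-0.074,0],[1.2,0.7,0,-0.109,0],[1.2,0.7,0,-0.109,0]]';python3 rows.py 121 120 119 118 117 116 115 114;python3 z.py i
```

```text
t: 8.7
tcp_pos: [0.5158, 0.2146, 0.0958]
ee_rot: [[0.865, 0.502, 0.002], [0.502, -0.865, 0.002], [0.003, -0.0, -1.0]]
contact_force: [-2.0, 5.0, 1.1]
opening: 0.0884
121.0 [-0.20,-0.22,-0.03,0.015,0]
120.0 [0.01,-0.10,-0.03,-0.003,0]
119.0 [0.22,0.02,-0.03,-0.020,0]
118.0 [0.43,0.14,-0.03,-0.038,0]
117.0 [0.64,0.25,-0.03,-0.055,0]
116.0 [0.86,0.35,-0.03,-0.073,0]
115.0 [1.08,0.46,-0.03,-0.090,0]
114.0 [1.30,0.56,-0.03,-0.108,0]
```

View pics/zi.png

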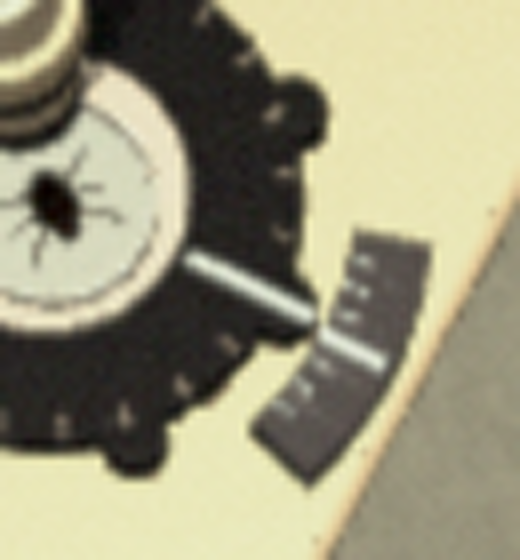

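```bash
python3 m.py 322 334 382 364 188 257 318 317
python3 - <<'E'
# line centroid measurement, sub-pixel: bright pixels weighted
from cell import arm
from h import *
s=arm.snapshot("top");g=s["frame"].astype(float).min(axis=2)
c=np.array([.585,.0938])
def prof(r0,r1,a0,a1):
    A=np.radians(np.arange(a0,a1,.25));acc=0
    for r in np.arange(r0,r1,.001):
        q=proj(s,np.c_[c[0]+r*np.cos(A),c[1]+r*np.sin(A),A*0+.046]).astype(np.float32)
        acc=acc+cv2.remap(g.astype(np.float32),q[:,:1],q[:,1:],cv2.INTER_CUBIC).ravel()
    acc-=np.percentile(acc,40);k=acc>acc.max()*.4
    return (np.degrees(A[k])*acc[k]).sum()/acc[k].sum(),np.degrees(A[np.argmax(acc)])
for r in(.05,.058,.066,.074): print("idx",r,prof(r,r+.008,-128,-102))
for r in(.09,.096,.1): print("zero",r,prof(r,r+.005,-125,-110))
E
```

```text
[0.58524278 0.09431027] [-117.47241049 -114.98922777] remaining 2.483182721326607 [-0.2  -0.16  0.57  0.35  0.06  0.02 -0.16 -0.07  0.12  0.26]
line dirs -116.74003973253471 -114.94003270615396
idx 0.05 (np.float64(-114.75020671953658), np.float64(-114.75000000000001))
idx 0.058 (np.float64(-114.9728373134806), np.float64(-115.0))
idx 0.066 (np.float64(-115.21797445490496), np.float64(-115.25))
idx 0.074 (np.float64(-112.19600069668601), np.float64(-115.25))
zero 0.09 (np.float64(-117.40650125708923), np.float64(-117.5))
zero 0.096 (np.float64(-117.37612030616522), np.float64(-117.25000000000001))
zero 0.1 (np.float64(-117.36497021456817), np.float64(-117.25000000000001))
```

```bash
python3 -m creep '[[0.15,0.08,0,-0.013,0],[0.3,0.16,0,-0.025,0],[0.46,0.25,0,-0.038,0],[0.46,0.25,0,-0.038,0]]'
cat > p.py <<'E'
from cell import arm
from h import *
s=arm.snapshot("top");g=s["frame"].astype(np.float32).min(axis=2)
def prof(c,r0,r1,a0,a1):
    A=np.radians(np.arange(a0,a1,.25));acc=0
    for r in np.arange(r0,r1,.001):
        q=proj(s,np.c_[c[0]+r*np.cos(A),c[1]+r*np.sin(A),A*0+.046]).astype(np.float32)
        acc=acc+cv2.remap(g,q[:,:1],q[:,1:],cv2.INTER_CUBIC).ravel()
    acc-=np.percentile(acc,40);k=(acc>acc.max()*.4)&(abs(A-A[np.argmax(acc)])<.06)
    return round((np.degrees(A[k])*acc[k]).sum()/acc[k].sum(),2)
for c in ((.585,.0938),(.5855,.0942),(.5845,.0934)):
    print(c,"idx",[prof(c,r,r+.008,-125,-108) for r in(.05,.058,.066,.072)],"zero",[prof(c,r,r+.005,-122,-112) for r in(.09,.096,.1)])
E
python3 p.py; python3 z.py j
```

```text
t: 9.35
tcp_pos: [0.5205, 0.2173, 0.0958]
ee_rot: [[0.883, 0.47, 0.003], [0.47, -0.883, 0.002], [0.004, -0.001, -1.0]]
contact_force: [-2.0, 3.8, 0.6]
opening: 0.088
(0.585, 0.0938) idx [np.float64(-117.38), np.float64(-117.5), np.float64(-117.69), np.float64(-117.62)] zero [np.float64(-117.47), np.float64(-117.38), np.float64(-117.37)]
(0.5855, 0.0942) idx [np.float64(-117.71), np.float64(-117.74), np.float64(-117.85), np.float64(-117.85)] zero [np.float64(-117.61), np.float64(-117.59), np.float64(-117.57)]
(0.5845, 0.0934) idx [np.float64(-117.12), np.float64(-117.33), np.float64(-117.46), np.float64(-117.46)] zero [np.float64(-117.26), np.float64(-117.24), np.float64(-117.17)]
```

View pics/zj.png

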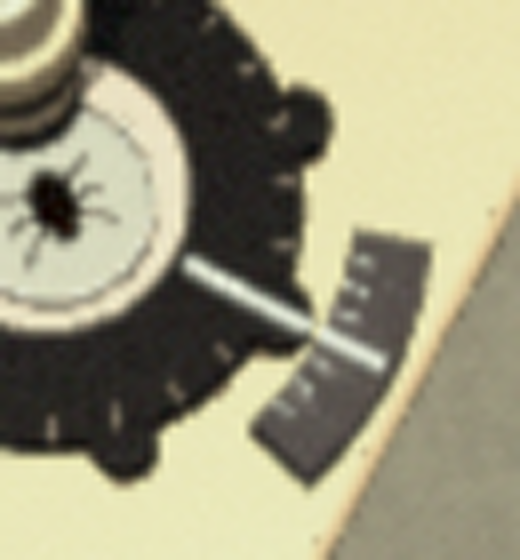

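The lines agree to about 0.2°. Next I'll back the finger off the lobe, move it radially out and lift.

```bash
python3 -m creep '[[-0.25,-0.13,0,0,0],[-0.5,-0.27,0,0,0],[-1.0,0.6,0,0,0],[-1.7,2.0,0,0,0],[-2.4,3.3,0,0,0]]' && python3 -m creep '[[-0.5,0.8,2,0,0],[-1,1.6,6,0,0],[-2,3,11,0,0],[-4,6,15,0,0],[-7,10,18,0,0]]' && python3 -m creep '[[-3,5,0,0,0],[-6,10,0,0,0],[-8,14,0,0,0],[-8,14,0,0,0]]'; python3 p.py; python3 z.py k
python3 - <<'E'
from cell import arm
import cv2
for n in("top","side"):
    cv2.imwrite(f"pics/end{n}.png",arm.snapshot(n)["frame"])
E
```

```text
t: 10.07
tcp_pos: [0.4958, 0.2518, 0.0958]
ee_rot: [[0.882, 0.471, 0.003], [0.471, -0.882, 0.003], [0.004, -0.001, -1.0]]
contact_force: [0.1, 0.4, 0.3]
opening: 0.088
t: 10.7
tcp_pos: [0.4254, 0.3529, 0.2778]
ee_rot: [[0.883, 0.47, 0.004], [0.47, -0.883, 0.004], [0.006, -0.001, -1.0]]
contact_force: [0.4, 1.2, 0.2]
opening: 0.088
t: 11.2
tcp_pos: [0.3413, 0.4974, 0.277]
ee_rot: [[0.879, 0.477, 0.003], [0.477, -0.879, 0.004], [0.005, -0.002, -1.0]]
contact_force: [0.8, -0.4, -0.0]
opening: 0.0876
(0.585, 0.0938) idx [np.float64(-117.39), np.float64(-117.56), np.float64(-117.69), np.float64(-117.62)] zero [np.float64(-117.48), np.float64(-117.38), np.float64(-117.37)]
(0.5855, 0.0942) idx [np.float64(-117.65), np.float64(-117.73), np.float64(-117.85), np.float64(-117.85)] zero [np.float64(-117.62), np.float64(-117.59), np.float64(-117.57)]
(0.5845, 0.0934) idx [np.float64(-117.13), np.float64(-117.33), np.float64(-117.46), np.float64(-117.47)] zero [np.float64(-117.27), np.float64(-117.24), np.float64(-117.24)]
```

View pics/zk.png

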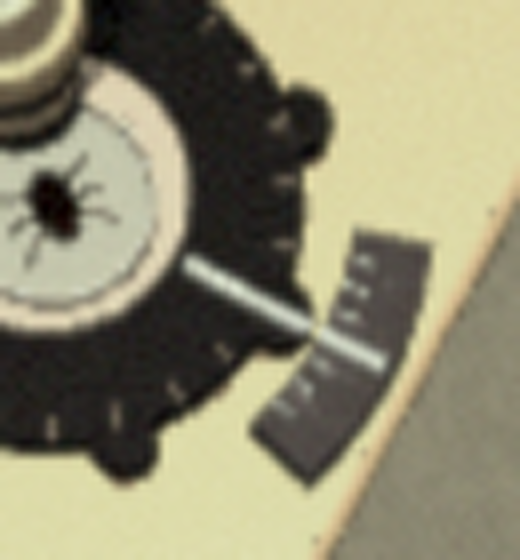

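View pics/endtop.png

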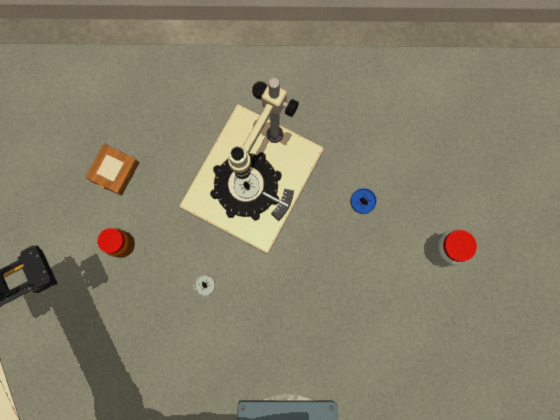

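View pics/endside.png

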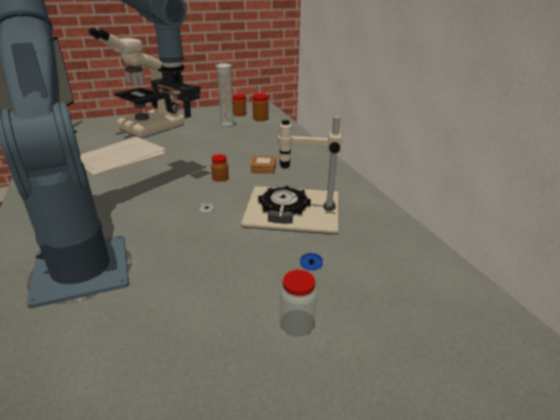

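The index still lines up with zero: in the crop it runs from (188,257) and continues straight into the zero line at (322,334)–(382,364). The dish is on the disc at (247,185) in the top view. Both jars (112,241 and 460,246), the slide box and the other dishes haven't moved, and the hand is clear.

```bash
python3 -c "
from cell import arm
print(arm.sign_off())"
```

```text
the job is handed in; nothing more can be done
None
```

The stage is zeroed: after I took the hand away, the index line sat about 0.2° from the zero line, within what the camera measurement can resolve.

- **The push:** I put one finger of the open gripper into a rim notch and turned the disc about 79° clockwise by pushing one lobe. I then backed off, moved outward and lifted clear, about 10 s after the start. Nothing was grasped.
- **Last checks:** The readings were the same before and after the hand left: index about -117.6°, zero about -117.4°. The two shifted together by about 0.2° when I tried slightly different disc centres.
- **Surroundings:** The last pictures show the dish still in the middle of the disc, and the microscope, jars and slide box where they started. The forces read at the end of each move were at most about 7 N.
- **Disagreement:** A first fit to the base plate's corners was off by up to 2 pixels. I used a fit to the index and zero lines instead. No check failed.

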